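# Lock a bottle in the bench clamp

## Robot

A 6-joint arm with a two-finger parallel gripper is mounted at the origin on a cart in front of the work surface, level with it; the furniture and walls round the work are solid. World frame = base frame: x ahead of the robot, y to its left, z up, the work surface at z = 0. Lengths are in mm, angles in rad, forces in N, time in s.
With the tool pointing down it reaches from about 275 to 875 mm from the base axis. Payload 12.5 kg.
Tool frame: the origin (TCP) lies between the finger pads; the fingertips stand 19 mm ahead of it and the grasp point (between the pads) is the TCP; z points along the fingers, y is the line along which they close (so a half turn about z gives the same grasp; the last joint's range is limited). The gripper opens to 85 mm and grips with 20 to 120 N. Pads are 22 mm wide; open, the fingers measure 114 mm over their backs; the gripper's body (76 mm by 85 mm) begins 54 mm behind the grasp point. The pads swing forward as they close: fully open they stand 13 mm farther back than shut.
Start: joints at [-1.333, 0.351, 1.652, -0, 1.139, -0.085], TCP at [174.492, -521.572, 250.29] pointing down, gripper open.
Joint ranges: [-2.75, 2.75], [-0.79, 2.1], [0.01, 2.65], [-1.57, 4.71], [0.07, 3.14], [-2.87, 2.87]. Speed limits (rad/s): [2.22, 2.22, 2.79, 3.14, 3.14, 3.14].

## Interface

Orientations are given as a rotation vector (axis times angle).
In Python, from plant import env gives the robot as it stands. The module is installed in compiled form; this text tells all that it offers.
- The arm moves only by the tool carry_out, never from a script. Its argument "targets" is a list of rows, each a list of 5 numbers: the shift along the tool's x, y, z in m, then the turn about the tool's z in degrees, then the closure, from 0 (fully open) to 1 (shut). A call has 1 to 8 rows; each row is the pose to reach, as a shift and turn from the pose commanded when the call began, along the tool's axes at that moment; what a row does not reach only later rows make up. A row lasts 1/8 s, in which the tool goes at most 62.5 mm and 10.7 degrees, less where a joint would pass 70% of its speed; a pose out of reach is approached as far as the arm can. A call with a gripper value outside its range is refused whole. The fingers move at their own pace and stop on an object; "grip_force" is the grip in N (left out, the last holds). Time passes only in rows, so rows that repeat a pose let the fingers close. It gives the time, the measured TCP pose, the force, the opening and the grip force at its end, in the units of the state.
- env.observe(): the state, without advancing time (a new reading comes with each control period).
- env.grab_frame(name): name is "scene" or "top"; returns the picture (420x560x3 uint8, red, green, blue); there is no depth.
- env.camera_params(name): a dict with "camera_matrix" (3x3 intrinsics, pixels), "R" (3x3) and "t" (3): a world point X has camera coordinates R X + t. Camera axes: x right, y down, z forward; pixel columns grow to the right and rows downward; lengths in mm; the calibration is good to about 2 mm. A picture is of the moment at which its call begins. camera_params takes no time and is no camera call.
- env.close_job(): hands the job in; it is judged then, once.
The state is a dict: "time": time; "joint_pos": joint angles; "joint_velocities": joint speeds; "tau": joint torques, N m; "ee_pos": TCP position; "ee_rot": TCP orientation; "force": force on the tool from outside, world axes, zero at the start; "wrist_torque": the same for the moment, N m; "finger_gap": opening from 0.0 (shut) to 1.0 (fully open); "finger_force": force on a finger pad.
Only numpy, scipy, OpenCV 4.12 (cv2) and the standard library are available. Lean on these libraries where they do the work, as an engineer would, in place of code of your own. Each camera call takes 0.05 s, during which the arm holds its last target. There are 200 camera calls.

## Task

Stand the short grey-capped bottle (the smaller of the two alike) upright in the V-shaped seat of the bench clamp and let go of it. Then flip the clamp's cam lever over, past its high point, until it snaps down against its stop and the pad holds the bottle. Keep the bottle upright and leave the other bottles where they are.

Things in the scene. Friction and masses are not known exactly. Their poses are not given: they have to be found in the camera images.
- clamp: Bench clamp, fixed: aluminium base plate 230 x 96 x 12 mm (x = -73 to +157 mm) with a grey V block, a grey and steel housing (x = 53 to 147, 40 wide, top 74 mm above the worktop) and a black-handled lever. Origin: on the worktop under the seat axis, where the bottle's axis ends. x points from the V block past the seat to the lever; z up.
- seat (a point): Point on the base plate's top, 12 mm above the worktop, on the seat axis: where the centre of the short bottle's underside ends. Axes as the clamp's. The V block (top 60 mm above the worktop, x = -65 to about -3 mm) opens towards +x; its two rubber faces stand at 45 degrees to x, 28 mm from the seat axis. With the lever open the bottle has 9 mm of play towards +x.
- lever_hinge (a point): Hinge axis of the lever, 120 mm from the seat axis along the clamp's x and 58 mm above the worktop; the hinge runs along the clamp's y. Axes as the clamp's.
- lever (a joint): Lever angle, rad: 0 = open, lever straight up; it grows as the lever swings away from the bottle (to the clamp's +x) and down; stop at 1.52, nearly level = closed. Starts at about 0.1 to 0.25. A spring resists with up to 0.7 Nm near 0.7 rad (7 N at the handle's middle). Let go before the high point at 1.20 it springs back to about 0.16; beyond it, it snaps to the stop and stays.
- lever_grip (a point): Middle of the lever's black handle, 95 mm from the hinge axis. The handle is a bar 72 mm long, 18 mm wide along the hinge direction and 14 mm thick, from 52 to 124 mm from the hinge. z of this point runs along the lever towards its free end.
- pad: Sprung rubber pad, 30 mm wide, 26 mm high, facing the V block. Origin: centre of its rubber face, 58 mm above the worktop, at x = 37 mm in the clamp's frame with the lever open; axes as the clamp's. The lever moves it up to 14 mm towards the V; it yields with 4 to 10 N and pushes a bottle standing loosely in the seat home into the V.
- short_bottle: Loose glass bottle, 56 mm across, 115 mm high, about 0.2 kg, white label band, grey ribbed screw cap 38 mm across and 26 mm high (from 89 to 115 mm up; the shoulder begins 68 mm up). Origin: centre of its underside, z up. The bottle to clamp.
- tall_bottle: Loose glass bottle of the same look, 62 mm across, 150 mm high, same grey cap. Origin: centre of its underside. Leave it.
- buffer_bottle: Loose glass bottle with a blue cap, 74 mm across, 167 mm high. Origin: centre of its underside. Leave it.
Mind the look-alikes: they are no part of the job. Leave any pink or turquoise look-alike of the short_bottle alone.

How it is judged:
By the outcome, as a careful person would: the job done as asked, in the order asked, and still so for the second after the job is handed in, with the robot touching nothing.
It also fails if it takes over 50 s, if anything falls off the work surface, if the arm or the gripper's body presses on something with over 40 N, if the wrist force passes 120 N, or if a joint passes its speed limit or range.

## Working session

There is one attempt and no reset: what is moved stays moved. The work goes in short steps, Python scripts to look and compute and a tool call to move; the robot and the scene stay as the last step left them, time stands still between calls to the robot, and variables do not carry over. Pictures are saved under pics/ and viewed, at most 10 in all, crops included, and the job is handed in when it is done.

Besides the shell and the picture viewer there is one more tool, called after ">>>" as name([rows], argument=value, ...), one row to a line, values as JSON. carry_out: Moves the arm, as the interface text tells. Its arguments: {"type":"object","properties":{"targets":{"type":"array","items":{"type":"array","items":{"type":"number"}}},"grip_force":{"type":"number"}},"required":["targets"]}

```bash
mkdir -p pics; python3 - <<'E'
from plant import env
import cv2,numpy as np
for n in("scene","top"):
    cv2.imwrite(f"pics/{n}0.png",env.grab_frame(n)[:,:,::-1])
    p=env.camera_params(n);print(n,np.round(p["camera_matrix"],1).tolist(),np.round(p["R"],3).tolist(),np.round(p["t"]).tolist())
s=env.observe();print(s)
E
```

```text
scene [[528.9, 0.0, 278.2], [0.0, 528.9, 208.6], [0.0, 0.0, 1.0]] [[-0.757, -0.654, -0.018], [-0.475, 0.568, -0.672], [0.45, -0.5, -0.74]] [327.0, 387.0, 1008.0]
top [[476.8, 0.0, 288.8], [0.0, 476.8, 213.0], [0.0, 0.0, 1.0]] [[0.008, -1.0, 0.019], [-0.997, -0.009, -0.072], [0.073, -0.018, -0.997]] [-125.0, 516.0, 1040.0]
{'time': 0.1, 'joint_pos': array([-1.33260786e+00,  3.51187729e-01,  1.65231217e+00, -8.55204298e-06,
        1.13912839e+00, -8.45497028e-02]), 'joint_velocities': array([-0.00087317, -0.00163474, -0.00175312, -0.0001119 ,  0.00064199,
       -0.00075995]), 'tau': array([ 1.42435918e-03, -5.06832182e+01, -2.91876787e+01, -1.07085887e-04,
        2.56515312e-03,  2.27015505e-06]), 'ee_pos': array([ 174.42683143, -521.33075856,  249.82752576]), 'ee_rot': array([-3.09975834e+00, -5.04598343e-01,  1.36962762e-04]), 'force': array([-0.44795351,  0.15018721,  0.24359043]), 'wrist_torque': array([0.00336989, 0.00400932, 0.01528526]), 'finger_force': 0.0, 'finger_gap': 1.0006624671239814}
```

View pics/scene0.png

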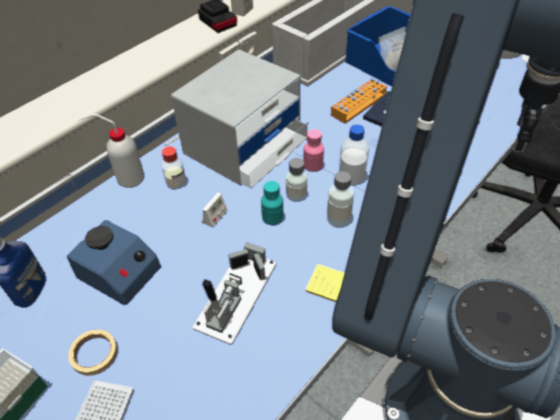

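View pics/top0.png

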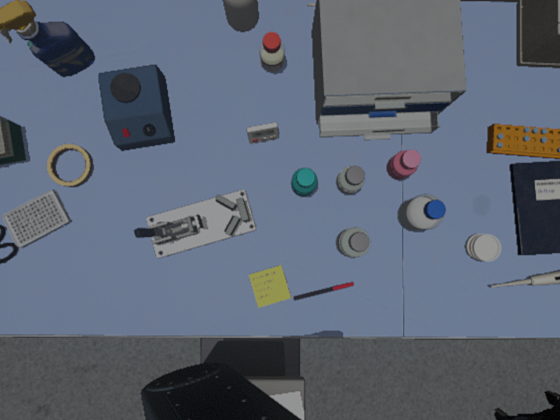

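```bash
cat > h.py <<'E'
from plant import env
import cv2,numpy as np
def px2w(n,u,v,z):
    p=env.camera_params(n);K,R,t=[np.array(p[k],float) for k in("camera_matrix","R","t")]
    d=R.T@np.linalg.solve(K,[u,v,1]);c=-R.T@t
    return c+d*(z-c[2])/d[2]
def w2px(n,X):
    p=env.camera_params(n);K,R,t=[np.array(p[k],float) for k in("camera_matrix","R","t")]
    q=K@(R@np.array(X,float)+t);return q[:2]/q[2]
E
python3 - <<'E'
from h import *
a=cv2.imread("pics/scene0.png");b=cv2.imread("pics/top0.png")
A=cv2.resize(a[140:235,240:370],None,fx=6,fy=6,interpolation=3)
B=cv2.resize(b[140:270,125:385],None,fx=3,fy=3,interpolation=3)
cv2.imwrite("pics/c1.png",A);cv2.imwrite("pics/c2.png",B)
for (u,v) in((351,178),(353,242)):
    for z in(115,150):
        X=px2w("top",u,v-3 if 0 else v,z);print(u,v,z,X.round(), "scene cap",w2px("scene",X).round(),"base",w2px("scene",[X[0],X[1],0]).round())
E
```

```text
351 178 115 [ 583. -245.  115.] scene cap [296. 166.] base [296. 198.]
351 178 150 [ 577. -240.  150.] scene cap [297. 157.] base [296. 200.]
353 242 115 [ 452. -249.  115.] scene cap [340. 189.] base [337. 221.]
353 242 150 [ 452. -244.  150.] scene cap [340. 180.] base [336. 222.]
```

View pics/c1.png

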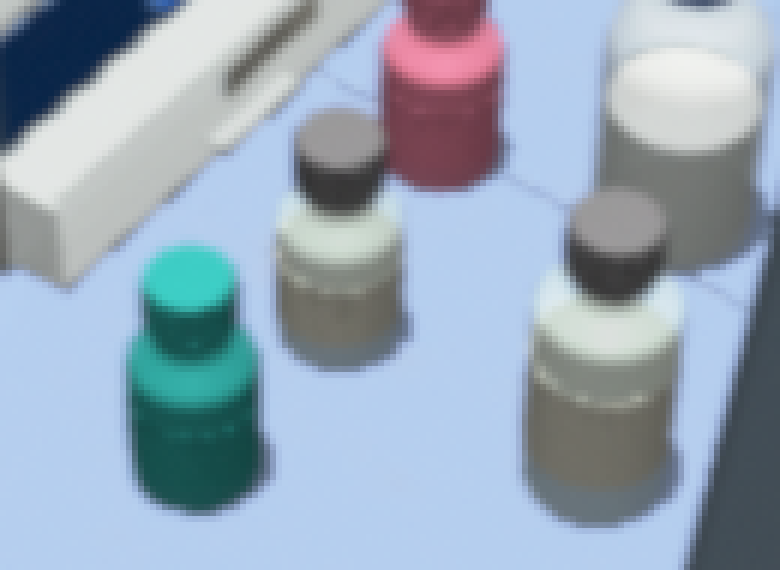

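View pics/c2.png

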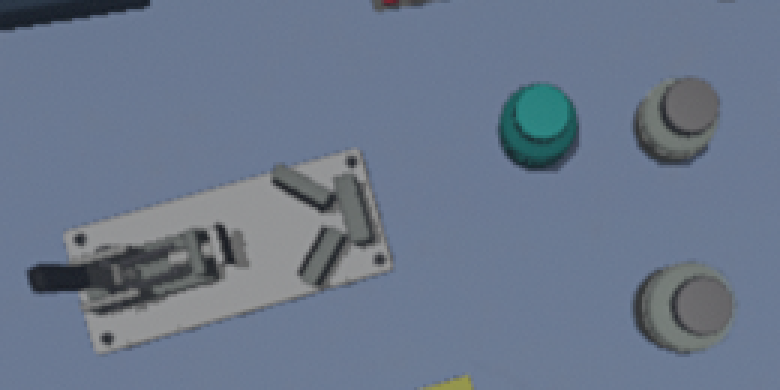

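The two grey-capped candidates in the top picture are at (355,175) and (359,241). The first (scene 297,163–201) is clearly smaller than the second (scene 341,176–227), so it is the short bottle. Turquoise at (305,178) and pink at (405,163) are look-alikes to leave alone. In the top picture the clamp plate spans about (146,217)–(256,230), with the V at the right and the lever at the left.

```bash
cat >> h.py <<'E'
from scipy.optimize import least_squares
from scipy.spatial.transform import Rotation as Ro
def rel(P):  # world target -> tool axes shift (m) from measured pose
    s=env.observe();return (Ro.from_rotvec(s["ee_rot"]).as_matrix().T@(np.array(P)-s["ee_pos"])/1000).round(4)
E
python3 - <<'E'
from h import *
b=cv2.imread("pics/top0.png");hsv=cv2.cvtColor(b,cv2.COLOR_BGR2HSV)
m=np.zeros(b.shape[:2],np.uint8);r=(slice(180,265),slice(140,262))
m[r]=((hsv[r][...,1]<45)&(hsv[r][...,2]>110)).astype(np.uint8)*255
m=cv2.morphologyEx(m,cv2.MORPH_OPEN,np.ones((3,3),np.uint8))
pts=cv2.findNonZero(m);box=cv2.boxPoints(cv2.minAreaRect(pts));print(box.round(1).tolist())
hand=np.array([[64,230],[360,149],[393,270],[98,353]])/3+[125,140]
for c in(box,hand):
    W=np.array([px2w("top",u,v,12)[:2] for u,v in c]);print(W.round(1).tolist(),[round(float(np.linalg.norm(W[i]-W[i-1])),1) for i in range(4)])
# hand order: lever-far, V-far, V-near, lever-near ; clamp local coords (y is clamp left)
W=np.array([px2w("top",u,v,12)[:2] for u,v in hand])
L=np.array([[157,-48],[-73,-48],[-73,48],[157,48]])
f=lambda q:((L@np.array([[np.cos(q[2]),-np.sin(q[2])],[np.sin(q[2]),np.cos(q[2])]]).T+q[:2])-W).ravel()
q=least_squares(f,[520,0,1.8]).x;print("seat",q,np.degrees(q[2]),"res",f(q).round(1))
# check V/pad etc in scene
c,s=np.cos(q[2]),np.sin(q[2]);T=lambda x,y,z:[q[0]+c*x-s*y,q[1]+s*x+c*y,z]
for p in [(157,48,12),(-73,48,12),(-73,-48,12),(157,-48,12),(0,0,12)]: print(p,w2px("scene",T(*p)).round(),w2px("top",T(*p)).round())
# bottle from both views, cap top centre z 115
f2=lambda p:np.r_[w2px("top",p)-[355,175],w2px("scene",p)-[296.7,162.5]]
r=least_squares(f2,[580,-245,115]);print("cap top",r.x,r.fun.round(1), px2w("top",355,175,115),px2w("scene",296.7,162.5,115))
R=Ro.from_rotvec(env.observe()["ee_rot"]).as_matrix();print(R.round(3))
E
```

```text
[[144.39999389648438, 216.89999389648438], [244.1999969482422, 188.10000610351562], [256.20001220703125, 229.60000610351562], [156.39999389648438, 258.3999938964844]]
[[505.5, 200.4], [572.3, -20.3], [479.5, -48.3], [413.8, 171.3]] [96.2, 230.6, 97.0, 229.2]
[[506.1, 196.2], [568.8, -22.1], [478.6, -47.9], [415.4, 168.6]] [94.8, 227.2, 93.9, 225.5]
seat [503.9373427   33.38404059   1.85341579] 106.19290264781938 res [ 0.2  1.3  1.6 -1.3 -0.4 -2.2 -1.4  2.2]
(157, 48, 12) [231. 343.] [157. 258.]
(-73, 48, 12) [277. 261.] [257. 230.]
(-73, -48, 12) [241. 248.] [246. 189.]
(157, -48, 12) [191. 326.] [146. 217.]
(0, 0, 12) [245. 278.] [220. 218.]
cap top [ 588.4382968  -253.28856975  115.96023425] [ 0.1  0.1 -0.1 -0. ] [ 588.77224616 -253.2995373   115.        ] [ 588.812484   -254.29667508  115.        ]
[[ 0.948  0.317 -0.   ]
 [ 0.317 -0.948  0.001]
 [ 0.    -0.001 -1.   ]]
```

>>> carry_out([
  [0.05, -0.012, 0, -10, 0],
  [0.11, -0.03, 0, -20, 0],
  [0.17, -0.045, 0, -30, 0],
  [0.23, -0.06, 0, -40, 0],
  [0.29, -0.075, 0, -50, 0],
  [0.35, -0.09, 0, -60, 0],
  [0.41, -0.105, 0, -70, 0],
  [0.47, -0.12, 0, -80, 0],
])

```text
time: 1.1
ee_pos: [583.6, -257.2, 250.0]
ee_rot: [-2.044, -2.386, 0.0]
force: [-0.3, -0.8, 1.0]
finger_gap: 1.001
finger_force: 0.0
```

```bash
python3 - <<'E'
from h import *
s=env.observe();R=Ro.from_rotvec(s["ee_rot"]).as_matrix();print(s["time"],s["ee_pos"],R.round(3).tolist(),"yaw y",np.degrees(np.arctan2(R[1,1],R[0,1])),rel([588.6,-253.5,102]),s["joint_pos"])
E
```

```text
1.1 [ 583.60830136 -257.21794006  249.9974748 ] [[-0.154, 0.988, -0.0], [0.988, 0.154, 0.0], [0.0, -0.0, -1.0]] yaw y 8.8307740645195 [0.0029 0.0056 0.148 ] [-4.88059548e-01  5.11660595e-01  1.40748072e+00 -1.07548886e-04
  1.22296256e+00 -6.42148893e-01]
```

>>> carry_out([
  [0.003, 0.0055, 0.03, -8, 0],
  [0.003, 0.0055, 0.06, -8, 0],
  [0.003, 0.0055, 0.09, -8, 0],
  [0.003, 0.0055, 0.11, -8, 0],
  [0.003, 0.0055, 0.125, -8, 0],
  [0.003, 0.0055, 0.136, -8, 0],
  [0.003, 0.0055, 0.147, -8, 0],
  [0.003, 0.0055, 0.147, -8, 0],
])

```text
time: 2.1
ee_pos: [586.9, -254.8, 102.7]
ee_rot: [-1.879, -2.516, 0.0]
force: [0.2, 0.2, 0.7]
finger_gap: 1.001
finger_force: 0.0
```

>>> carry_out([
  [0, 0, 0, 0, 0.3],
  [0, 0, 0, 0, 0.45],
  [0, 0, 0, 0, 0.6],
  [0, 0, 0, 0, 0.75],
  [0, 0, 0, 0, 0.8],
  [0, 0, 0, 0, 0.8],
  [0, 0, 0, 0, 0.8],
  [0, 0, 0, 0, 0.8],
], grip_force=35)

```text
time: 3.1
ee_pos: [587.6, -255.0, 103.8]
ee_rot: [1.879, 2.516, 0.001]
force: [1.5, 0.6, 5.2]
finger_gap: 0.437
finger_force: 35.2
```

```bash
python3 - <<'E'
from h import *
s=env.observe();print(s["time"],s["ee_pos"],s["finger_gap"],s["finger_force"],s["force"])
a=env.grab_frame("scene")[:,:,::-1];b=env.grab_frame("top")[:,:,::-1]
A=cv2.resize(a[90:240,240:390],(600,600),interpolation=3)
cv2.imwrite("pics/g.png",A)
E
```

```text
3.1 [ 587.57821805 -255.02047822  103.82037012] 0.43676364235280807 35.20187795162201 [1.52355418 0.57591816 5.2222868 ]
```

View pics/g.png

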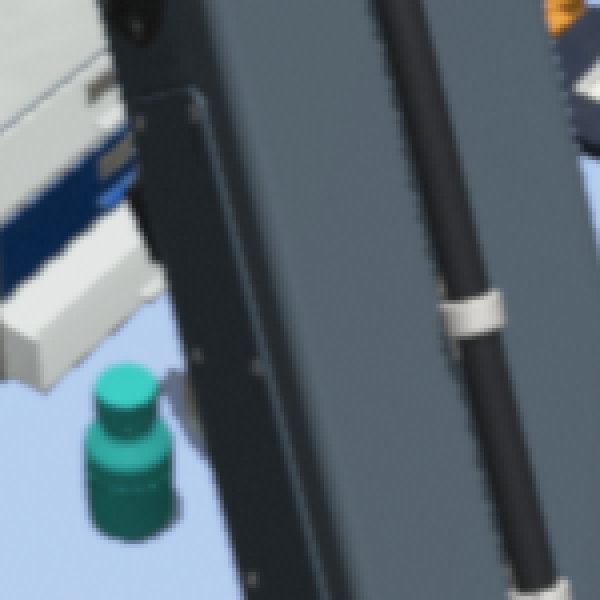

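>>> carry_out([
  [0, 0, -0.02, 0, 0.8],
  [0, 0, -0.045, 0, 0.8],
  [0, 0, -0.075, 0, 0.8],
  [0, 0, -0.105, 0, 0.8],
  [0, 0, -0.13, 0, 0.8],
  [0.015, 0, -0.14, 0, 0.8],
  [0.04, 0, -0.14, 0, 0.8],
  [0.075, 0, -0.14, 0, 0.8],
])

```text
time: 4.2
ee_pos: [564.8, -181.6, 242.8]
ee_rot: [-1.88, -2.515, 0.001]
force: [0.1, -0.8, -2.8]
finger_gap: 0.431
finger_force: 35.6
```

>>> carry_out([
  [0.035, 0, 0, 0, 0.8],
  [0.07, 0, 0, 0, 0.8],
  [0.105, 0.001, 0, 0, 0.8],
  [0.14, 0.002, 0, 0, 0.8],
  [0.175, 0.0025, 0, 0, 0.8],
  [0.205, 0.0025, 0, 0, 0.8],
  [0.225, 0.0025, 0, 0, 0.8],
  [0.229, 0.0025, 0, 0, 0.8],
])

```text
time: 5.2
ee_pos: [502.6, 38.2, 243.2]
ee_rot: [-1.878, -2.518, 0.001]
force: [-0.6, -0.7, -2.2]
finger_gap: 0.436
finger_force: 35.5
```

```bash
python3 - <<'E'
from h import *
a=env.grab_frame("scene")[:,:,::-1]
s=env.observe();R=Ro.from_rotvec(s["ee_rot"]).as_matrix();print(s["time"],s["ee_pos"],s["finger_gap"],s["force"],"yaw y",np.degrees(np.arctan2(R[1,1],R[0,1])))
cv2.imwrite("pics/h_full.png",a)
print("TCP px",w2px("scene",s["ee_pos"]), "rel",rel([503.7,37.2,150]))
A=cv2.resize(a[150:350,150:350],(600,600),interpolation=3)
cv2.imwrite("pics/h.png",A)
E
```

```text
5.25 [502.85374908  37.88725115 243.21395296] 0.43717091179810436 [ 0.25800244 -0.89704349 -2.58093293] yaw y 16.54695144188524
TCP px [236.16325556 211.683727  ] rel [-0.0009  0.0006  0.0932]
```

View pics/h.png

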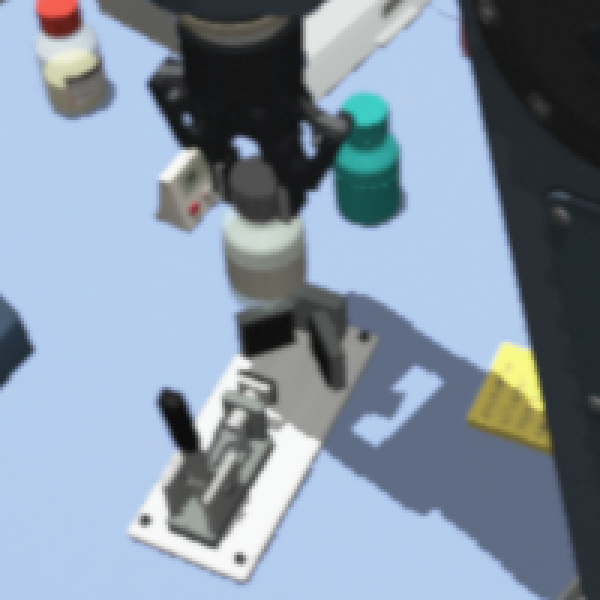

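The bottle is held upright below the gripper, with its body centre near scene px (238.5,237). The clamp plate corners match the model to within about 1.5 px.

```bash
python3 - <<'E'
from h import *
e=env.observe()["ee_pos"];b=e[2]-103.8
for z in(b+20,b+45,b+68,b+102): print(z-b,(w2px("scene",[e[0],e[1],z])-150)*3)
# 1 mm along clamp x in px
c=np.array([-.284,.959,0]);d=np.array([.959,.284,0])
P=np.array([e[0],e[1],b+40]);print("px(x3)/mm clampx",(w2px("scene",P+c)-w2px("scene",P))*3,"clamp -y",(w2px("scene",P+d)-w2px("scene",P))*3)
E
```

```text
20.0 [267.832532   265.97172065]
45.0 [265.15772969 242.80444211]
68.0 [262.61458926 220.77752729]
102.0 [258.70219367 186.89107595]
px(x3)/mm clampx [-0.6708305   1.03707272] clamp -y [-1.30339824 -0.44967268]
```

>>> carry_out([
  [0, 0.0005, 0.025, 0, 0.8],
  [0, 0.0005, 0.045, 0, 0.8],
  [0, 0.0005, 0.06, 0, 0.8],
  [0, 0.0005, 0.07, 0, 0.8],
  [0, 0.0005, 0.076, 0, 0.8],
  [0, 0.0005, 0.082, 0, 0.8],
  [0, 0.0005, 0.088, 0, 0.8],
  [0, 0.0005, 0.088, 0, 0.8],
])

```text
time: 6.25
ee_pos: [503.6, 37.5, 155.0]
ee_rot: [-1.879, -2.517, 0.0]
force: [-0.6, 0.7, -3.4]
finger_gap: 0.439
finger_force: 35.5
```

>>> carry_out([
  [0, 0, 0.005, 0, 0.8],
  [0, 0, 0.01, 0, 0.8],
  [0, 0, 0.015, 0, 0.8],
  [0, 0, 0.02, 0, 0.8],
  [0, 0, 0.025, 0, 0.8],
  [0, 0, 0.03, 0, 0.8],
  [0, 0, 0.032, 0, 0.8],
  [0, 0, 0.032, 0, 0.8],
])

```text
time: 7.25
ee_pos: [503.7, 37.4, 123.2]
ee_rot: [-1.88, -2.517, 0.0]
force: [0.6, -0.0, -1.5]
finger_gap: 0.434
finger_force: 35.5
```

```bash
python3 - <<'E'
from h import *
s=env.observe();print(s["time"],s["ee_pos"],s["finger_gap"],s["force"],s["wrist_torque"])
a=env.grab_frame("scene")[:,:,::-1]
cv2.imwrite("pics/i.png",cv2.resize(a[190:340,170:320],(600,600),interpolation=3))
E
```

```text
7.25 [503.72211597  37.43692007 123.21404662] 0.4344273283167671 [ 0.63623501 -0.02496861 -1.51061169] [0.02903488 0.0420382  0.00392745]
```

View pics/i.png

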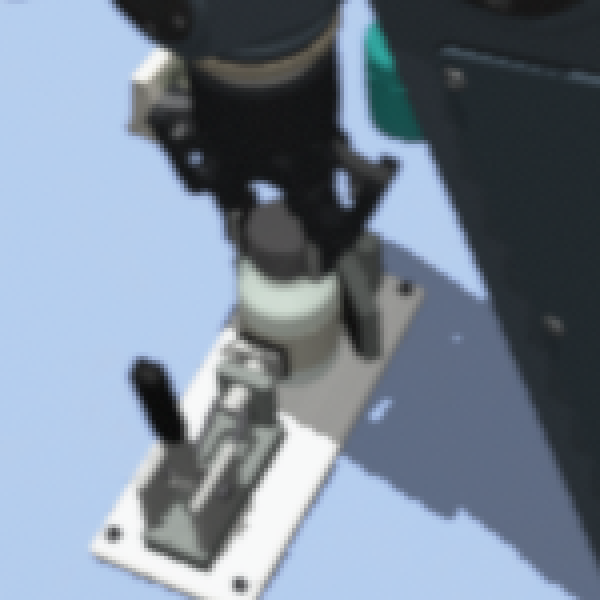

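The bottle sits inside the V with no side force, and its base is still about 7 mm above the plate.

>>> carry_out([
  [0, 0, 0.002, 0, 0.8],
  [0, 0, 0.004, 0, 0.8],
  [0, 0, 0.005, 0, 0.8],
  [0, 0, 0.006, 0, 0.8],
  [0, 0, 0.007, 0, 0.8],
  [0, 0, 0.0075, 0, 0.8],
  [0, 0, 0.0075, 0, 0.8],
])

```text
time: 8.18
ee_pos: [503.7, 37.4, 115.9]
ee_rot: [1.88, 2.517, 0.0]
force: [0.2, -0.7, -1.1]
finger_gap: 0.432
finger_force: 35.5
```

>>> carry_out([
  [0, 0, 0.0005, 0, 0.8],
  [0, 0, 0.001, 0, 0.8],
  [0, 0, 0.001, 0, 0.8],
])

```text
time: 8.55
ee_pos: [504.1, 37.4, 115.7]
ee_rot: [1.879, 2.516, 0.001]
force: [-1.5, 0.6, 9.7]
finger_gap: 0.439
finger_force: 36.0
```

It is standing on the plate (+9.7 N), so I let go and rise.

>>> carry_out([
  [0, 0, -0.001, 0, 0.75],
  [0, 0, -0.001, 0, 0.5],
  [0, 0, -0.001, 0, 0.35],
  [0, 0, -0.001, 0, 0.2],
  [0, 0, -0.001, 0, 0.2],
  [0, 0, -0.001, 0, 0.2],
])

```text
time: 9.3
ee_pos: [503.7, 37.4, 115.8]
ee_rot: [1.88, 2.517, 0.0]
force: [0.4, -0.3, 1.5]
finger_gap: 0.799
finger_force: 0.0
```

>>> carry_out([
  [0, 0, -0.01, 0, 0.2],
  [0, 0, -0.03, 0, 0.2],
  [0, 0, -0.06, 0, 0.2],
  [0, 0, -0.09, 0, 0.2],
  [0, 0, -0.12, 0, 0.5],
  [0, 0, -0.135, 0, 1],
  [0, 0, -0.135, 0, 1],
  [0, 0, -0.135, 0, 1],
])

```text
time: 10.3
ee_pos: [503.2, 37.4, 249.8]
ee_rot: [-1.879, -2.516, 0.002]
force: [-0.1, -0.6, -0.2]
finger_gap: -0.002
finger_force: 0.0
```

```bash
python3 - <<'E'
from h import *
s=env.observe();print(s["time"],s["ee_pos"],s["finger_gap"],s["force"])
a=env.grab_frame("scene")[:,:,::-1]
cv2.imwrite("pics/j.png",cv2.resize(a[190:340,170:320],(600,600),interpolation=3))
o=np.array([504.5,34.5,0]);ux=np.array([-.284,.959,0])
for th in(.1,.16,.25):
    for r in (52,95,124):print(th,r,((w2px("scene",o+ux*(120+r*np.sin(th))+[0,0,58+r*np.cos(th)])-[170,190])*4).round())
E
```

```text
10.3 [503.23400234  37.42731295 249.7512541 ] -0.001700144954279925 [-0.06174202 -0.62677536 -0.15707551]
0.1 52 [173. 430.]
0.1 95 [159. 388.]
0.1 124 [149. 359.]
0.16 52 [170. 435.]
0.16 95 [153. 398.]
0.16 124 [141. 372.]
0.25 52 [165. 443.]
0.25 95 [145. 414.]
0.25 124 [130. 392.]
```

View pics/j.png

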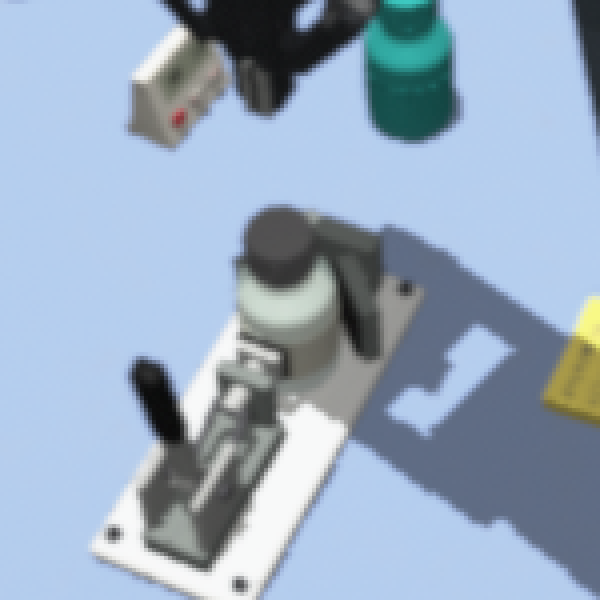

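The bottle stands free and upright in the V; its cap is at crop (280,240). The handle runs from about (150,370) to (172,435), which gives a lever angle of about 0.15 rad and agrees with the model. Next I place the shut fingers on the bottle side of the handle.

>>> carry_out([
  [0.03, 0, 0, 0, 1],
  [0.065, 0, 0, 0, 1],
  [0.09, 0, 0.01, 0, 1],
  [0.097, 0, 0.03, 0, 1],
  [0.097, 0, 0.055, 0, 1],
  [0.097, 0, 0.072, 0, 1],
  [0.097, 0, 0.078, 0, 1],
  [0.097, 0, 0.078, 0, 1],
])

```text
time: 11.35
ee_pos: [476.0, 130.4, 172.4]
ee_rot: [-1.88, -2.517, 0.001]
force: [0.4, -0.4, 0.5]
finger_gap: -0.003
finger_force: 0.0
```

```bash
python3 - <<'E'
from h import *
s=env.observe();e=s["ee_pos"]-[504.5,34.5,0];print(s["time"],e@[-.284,.959,0],e@[-.959,-.284,0],e[2],s["force"])
E
```

```text
11.35 100.0386504327805 0.07267545316880636 172.44881876544676 [ 0.35654911 -0.42350686  0.46067794]
```

>>> carry_out([
  [0.01, 0, 0, 0, 1],
  [0.018, 0, 0.001, 0, 1],
  [0.029, 0, 0.003, 0, 1],
  [0.041, 0, 0.005, 0, 1],
  [0.05, 0, 0.009, 0, 1],
  [0.059, 0, 0.013, 0, 1],
  [0.067, 0, 0.019, 0, 1],
  [0.074, 0, 0.025, 0, 1],
])

```text
time: 12.35
ee_pos: [455.0, 202.2, 147.9]
ee_rot: [-1.88, -2.517, -0.001]
force: [-2.2, -2.0, 6.9]
finger_gap: 0.001
finger_force: 3.3
```

>>> carry_out([
  [0.006, 0, 0.007, 0, 1],
  [0.012, 0, 0.014, 0, 1],
  [0.017, 0, 0.022, 0, 1],
  [0.022, 0, 0.031, 0, 1],
  [0.025, 0, 0.039, 0, 1],
  [0.027, 0, 0.046, 0, 1],
  [0.028, 0, 0.051, 0, 1],
  [0.028, 0, 0.051, 0, 1],
])

```text
time: 13.35
ee_pos: [447.1, 228.2, 96.4]
ee_rot: [-1.88, -2.517, 0.001]
force: [-0.2, 0.2, -0.1]
finger_gap: -0.001
finger_force: 0.0
```

>>> carry_out([
  [0, 0, -0.01, 0, 1],
  [0, 0, -0.04, 0, 1],
  [0, 0, -0.08, 0, 1],
  [0, 0, -0.12, 0, 1],
  [0, 0, -0.15, 0, 1],
  [0, 0, -0.15, 0, 1],
])

```text
time: 14.1
ee_pos: [448.1, 228.5, 249.8]
ee_rot: [1.878, 2.515, 0.007]
force: [-0.6, 0.4, 0.0]
finger_gap: 0.001
finger_force: 0.0
```

```bash
python3 - <<'E'
from h import *
s=env.observe();print(s["time"],s["ee_pos"],s["force"])
a=env.grab_frame("scene")[:,:,::-1]
cv2.imwrite("pics/k.png",cv2.resize(a[140:360,150:370],(600,600),interpolation=3))
E
```

```text
14.1 [448.07760787 228.53340634 249.78606393] [-0.62138419  0.39252508  0.02308858]
```

View pics/k.png

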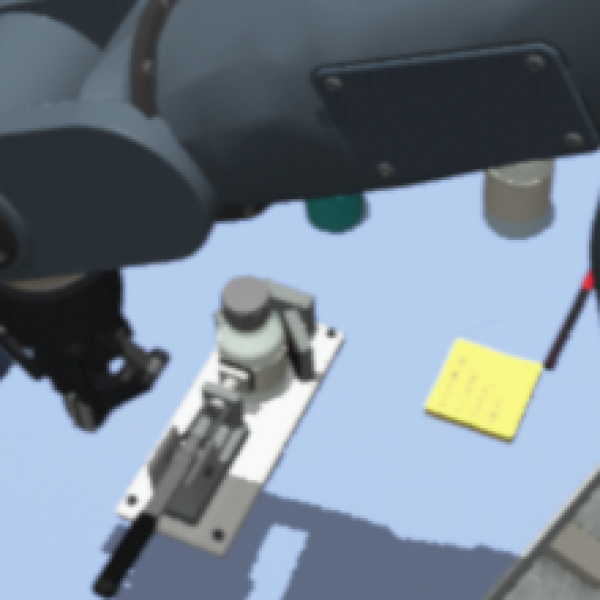

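The lever lies level past the plate end, with its handle at crop (125,555). The pad is against the bottle, which stands upright in the V, and the robot is touching nothing.

```bash
python3 -c "
from plant import env
print(env.close_job())"
```

```text
the job is handed in; nothing more can be done
None
```

The short grey-capped bottle stands upright in the V seat with the cam lever snapped closed and the pad against it; no other bottle was touched, and the job was handed in at about 14 s.

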